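# Click the steam wheel to the red marker and start the ironing station

### The arm

A 6-joint arm with a two-finger parallel gripper is mounted at the origin on a cart in front of the work surface, level with it; the furniture and walls round the work are solid. World frame = base frame: x ahead of the robot, y to its left, z up, the work surface at z = 0. Lengths are in m, angles in rad, forces in N, time in s.
With the tool pointing down it reaches from about 0.425 to 0.95 m from the base axis. Payload 3.5 kg.
Tool frame: the origin (TCP) lies on the centre line of the jaws, within the pads' length; the fingertips stand 14 mm ahead of it and the grasp point (between the pads) lies 5 mm behind it (tips_ahead is the distance from the TCP to the fingertips, in m); y points along the fingers, z is the direction in which the jaws open and shut, and the axes are right-handed (so a half turn about y gives the same grasp; the last joint's range is limited). The gripper opens to 85 mm and grips with 20 to 120 N. Pads are 22 mm wide; open, the fingers measure 114 mm over their backs; the gripper's body (76 mm by 85 mm) begins 54 mm behind the grasp point. The pads swing forward as they close: fully open they stand 13 mm farther back than shut.
Start: joints at [1.116, 0.286, 1.577, -0, 1.279, -0.15], TCP at [0.203, 0.644, 0.245] pointing down, gripper open.
Joint ranges: [-2.77, 2.77], [-0.9, 2.22], [0.21, 2.48], [-1.53, 4.67], [0.24, 2.81], [-2.84, 2.84]. Speed limits (rad/s): [2.79, 2.79, 3.14, 3.14, 3.14, 3.14].

### API

Orientations are given as a unit quaternion [x, y, z, w].
In Python, from plant import get_state, read_camera, sign_off, tips_ahead gives the robot as it stands.
- The arm moves only by the tool send_rows, never from a script. Its argument "plan" is a list of rows, each a list of 2 entries, a list of its own where there are three numbers: the shift along the tool's x, y, z in units of 12 cm (1.0 is 12 cm), then the turn, a rotation vector about the tool's x, y, z in units of 360 degrees (1.0 is 360 degrees). In form: [[[tx, ty, tz], [rx, ry, rz]], ...]. A call has 1 to 12 rows; each row shifts and turns the commanded pose from where the row before left it, along the tool's axes as they then stand; what a row does not reach is not made up. A row lasts 1/10 s, in which the tool goes at most 50 mm and 8.59 degrees, less where a joint would pass 70% of its speed; a pose out of reach is approached as far as the arm can. A call with a number of a shift or a turn outside -1 to 1 is refused whole. A call with a gripper value outside its range is refused whole. "gripper" is the closure, from 0 (fully open) to 1 (shut), set as the call begins (left out, the last holds). The fingers move at their own pace and stop on an object; "grip_force" is the grip in N (left out, the last holds). Time passes only in rows, so rows that do not move let the fingers close. It gives the time, the measured TCP pose, the force and the opening at its end, in the units of the state.
- get_state(): the state, without advancing time (a new reading comes with each control period).
- read_camera(name): name is "side" or "top" or "wrist"; returns a dict with "img" (384x512x3 uint8, blue, green, red), "fx", "fy", "cx", "cy" (pixels), "D" ([k1, k2, p1, p2, k3] as OpenCV has them; the pictures are not rectified), "world_from_camera" (4x4, takes a point from camera to world coordinates); the wrist camera has in their place "mount" (4x4, takes a point from camera to tool coordinates, whose origin is the TCP and whose axes are the tool frame's). Camera axes: x right, y down, z forward; pixel columns grow to the right and rows downward; lengths in m; the calibration is good to about 2 mm. A picture is of the moment at which its call begins: read the wrist's pose just before it. There is no depth.
- sign_off(): hands the job in, once; it reports no verdict.
The state is a dict: "time": time; "qpos": joint angles; "dq": joint speeds; "joint_efforts": joint torques, N m; "eef_pos": TCP position; "tcp_rot": TCP orientation; "contact_force": force on the tool from outside, world axes, zero at the start; "wrist_torque": the same for the moment, N m; "opening": opening from 0.0 (shut) to 1.0 (fully open).
Only numpy, scipy, OpenCV 4.12 (cv2) and the standard library are available. Lean on these libraries where they do the work, as an engineer would, in place of code of your own. Each camera call takes 0.05 s, during which the arm holds its last target. There are 200 camera calls.

### The job

With a fingertip only, turn the big black knurled wheel of the ironing station one click from its middle (off) position, so that it clicks in with its yellow pointer at the red marker cap, not the white one. Then press the green start button right down with a fingertip, and draw back. Grasp nothing, and leave the marker caps and the things standing round the station where they are.

Things in the scene. Friction and masses are not known exactly. Their poses are not given: they have to be found in the camera images.
- station: ironing-station base fixed to the worktop, white and grey box with a blue water tank along its far edge: 240 (its x) x 300 (its y) x 60 mm to the grey deck, tank top 84 mm up. Origin at the centre of its underside; x points away from the robot across the worktop, y to the left, z up; it may be yawed by up to 0.35 rad
- wheel_top (a point): point on the vertical wheel axis at the wheel's flat top, 82 mm above the worktop (not pressed); fixed to the station at its x -35, y +55 mm. The wheel is a black disc 106 mm across, 16 mm thick, with knurled rim and a ribbed band on its top (radius 28 to 49 mm), open above. Too wide to pinch: press a fingertip on the ribbed band or against the rim and drag it round; friction turns it
- wheel (a joint): turn of the wheel, rad, positive counterclockwise from above. 0 = pointer along the station's +x (off, black dot); starts within 0.05 of 0. Sprung clicks at 0, +-0.524 (30 degrees), +-1.047; stops at +-1.13. Let go past half-way between two, it snaps to the next. Turning it over a hump takes up to about 0.07 N m
- wheel_pointer (a point): outer end of the yellow pointer line on the wheel's top, 52 mm from its axis; turns with the wheel. The whole wheel is sprung: pressed down it dips up to 4 mm at about 2 N per mm (8 N in all), then is solid
- start_top (a point): centre of the top of the green round start button, 34 mm across, in a white housing on the deck, 150 mm to the station's -y side of the wheel axis; it is pressed straight down
- start (a joint): travel of the start button, m: 0 = up, 0.006 = fully down (takes 4 N); springs back when let go
- red_marker_mid (a point): centre (half-way up) of the loose red marker cap, 18 mm across and 16 mm tall, standing on the deck 76 mm from the wheel axis, beside the first click either to the left (wheel +0.524) or to the right (wheel -0.524) of the station's +x direction seen from the axis; it marks the wanted setting
- white_marker_mid (a point): centre of a like cap, white, loose, beside the first click on the other side
- thread_spool_mid (a point): centre of a loose spool of dark red thread, 29 mm across, 40 mm tall, left of the station; leave alone
- tablet_bottle_mid (a point): centre of a loose white tablet bottle, 38 mm across, 78 mm tall, right of the station; leave alone
- green_tin_mid (a point): centre of a loose flat green tin, 70 mm across, 25 mm tall, left of the station; leave alone

How it is judged:
By the outcome, as a careful person would: the job done as asked, in the order asked, and still so for the second after the job is handed in, with the robot touching nothing.
It also fails if it takes over 40 s, if anything falls off the work surface, if the arm or the gripper's body presses on something with over 40 N, if the wrist force passes 120 N, or if a joint passes its speed limit or range.

## Working session

There is one attempt and no reset: what is moved stays moved. The work goes in short steps, Python scripts to look and compute and a tool call to move; the robot and the scene stay as the last step left them, time stands still between calls to the robot, and variables do not carry over. Pictures are saved under pics/ and viewed, about 8 in all and at most 12, crops included, and the job is handed in when it is done.

Besides the shell and the picture viewer there is one more tool, called after "Request:" in YAML: its name, and indented under it one key for each argument. send_rows: Moves the arm, as the interface text tells. Its arguments: {"type":"object","properties":{"plan":{"type":"array"},"gripper":{"type":"number"},"grip_force":{"type":"number"}},"required":["plan"]}

```bash
mkdir -p pics; ls; python3 - <<'E'
from plant import *
import cv2,numpy as np
s=get_state();print({k:np.round(v,3).tolist() for k,v in s.items()},tips_ahead)
for n in("top","side"):
    r=read_camera(n);cv2.imwrite(f"pics/{n}0.png",r["img"]);print(n,r["fx"],r["fy"],r["cx"],r["cy"],r["D"],np.round(r["world_from_camera"],3).tolist())
E
```

```text
pics
{'time': 0.0, 'qpos': [1.116, 0.287, 1.578, -0.0, 1.279, -0.15], 'dq': [0.0, 0.001, -0.0, -0.001, -0.0, 0.0], 'joint_efforts': [-0.002, -40.599, -29.262, -0.0, 0.006, 0.0], 'eef_pos': [0.202, 0.643, 0.244], 'tcp_rot': [0.7, -0.108, 0.107, -0.698], 'contact_force': [-0.863, 0.148, -0.026], 'wrist_torque': [0.027, 0.019, -0.023], 'opening': 0.996} 0.014
top 351.5875110292256 351.5875110292256 257.21039954323203 194.41771263972348 [-0.01518389  0.          0.          0.          0.        ] [[-0.008, -0.993, 0.114, 0.493], [-0.999, 0.004, -0.036, 0.054], [0.035, -0.114, -0.993, 1.052], [0.0, 0.0, 0.0, 1.0]]
side 459.8399787573709 459.8399787573709 250.18899249905704 188.46781096209722 [0.05673616 0.         0.         0.         0.        ] [[0.83, -0.33, 0.45, 0.137], [-0.558, -0.473, 0.682, -0.702], [-0.012, -0.817, -0.577, 0.716], [0.0, 0.0, 0.0, 1.0]]
```

View pics/top0.png

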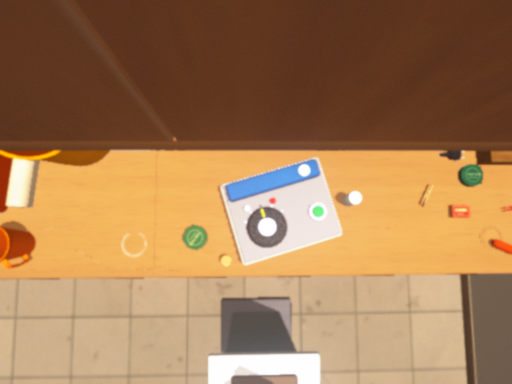

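View pics/side0.png

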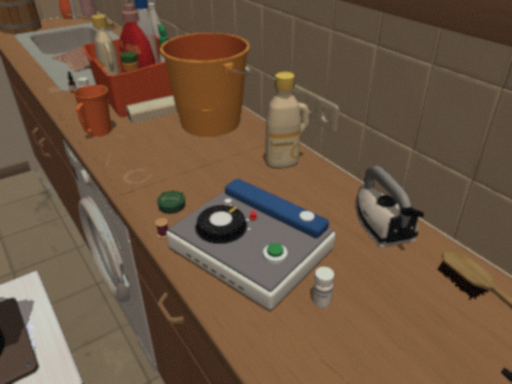

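Red cap at about (272,201) in the top view and white at (248,209), with the pointer at (263,212) and the wheel centre at (267,227). Red lies to the right of the pointer, so the wheel must turn to -0.524 (clockwise from above). Next I'll get metric positions.

```bash
cat > h.py <<'E'
import cv2,numpy as np
from plant import *
from scipy.spatial.transform import Rotation as R
def cam(n):
    s=get_state() if n=="wrist" else None
    r=read_camera(n)
    if n=="wrist":
        T=np.eye(4);T[:3,:3]=R.from_quat(s["tcp_rot"]).as_matrix();T[:3,3]=s["eef_pos"];r["world_from_camera"]=T@r["mount"]
    return r
def onz(r,px,z):
    K=np.array([[r["fx"],0,r["cx"]],[0,r["fy"],r["cy"]],[0,0,1]])
    p=cv2.undistortPoints(np.array(px,float).reshape(-1,1,2),K,np.array(r["D"])).reshape(-1,2)
    T=r["world_from_camera"];d=np.c_[p,np.ones(len(p))]@T[:3,:3].T
    return T[:3,3]+d*((z-T[2,3])/d[:,2])[:,None]
def proj(r,P):
    K=np.array([[r["fx"],0,r["cx"]],[0,r["fy"],r["cy"]],[0,0,1]]);T=np.linalg.inv(r["world_from_camera"])
    return cv2.projectPoints(np.array(P,float).reshape(-1,1,3),cv2.Rodrigues(T[:3,:3])[0],T[:3,3],K,np.array(r["D"]))[0].reshape(-1,2)
def blobs(img,lo,hi,box,mn=4):
    m=cv2.inRange(cv2.cvtColor(img,cv2.COLOR_BGR2HSV),lo,hi);k=np.zeros_like(m);x0,y0,x1,y1=box;k[y0:y1,x0:x1]=m[y0:y1,x0:x1]
    n,_,st,c=cv2.connectedComponentsWithStats(k)
    return [(c[i].round(2),int(st[i,4])) for i in range(1,n) if st[i,4]>=mn]
E
python3 - <<'E'
from h import *
box={"top":(215,150,345,270),"side":(165,180,340,300)}
col={"red":((0,140,100),(8,255,255),.068),"yel":((20,120,120),(35,255,255),.082),"green":((50,100,60),(85,255,255),.075),"blue":((100,120,60),(125,255,255),.084),"black":((0,0,0),(180,255,55),.082)}
for n in box:
    r=cam(n)
    for c,(lo,hi,z) in col.items():
        for p,a in blobs(r["img"],lo,hi,box[n]): print(n,c,p,a,onz(r,[p],z)[0].round(4))
    if n=="top":
        m=cv2.inRange(cv2.cvtColor(r["img"],cv2.COLOR_BGR2HSV),*col["blue"][:2]);m[:150]=0;m[270:]=0;m[:,:215]=0;m[:,345:]=0
        q=cv2.minAreaRect(cv2.findNonZero(m));P=onz(r,cv2.boxPoints(q),.084);print(P.round(3).tolist())
    im=r["img"];x0,y0,x1,y1=box[n];cv2.imwrite(f"pics/{n}1.png",cv2.resize(im[y0:y1,x0:x1],None,fx=4,fy=4,interpolation=2))
E
```

```text
top red [272.25 200.38] 16 [ 0.5892 -0.0237  0.068 ]
top yel [262.29 212.39] 31 [0.5547 0.0054 0.082 ]
top yel [225.42 260.96] 57 [0.4234 0.1068 0.082 ]
top green [317.87 210.96] 71 [ 0.5582 -0.1508  0.075 ]
top blue [268.72 181.07] 1306 [ 0.6418 -0.0133  0.084 ]
[[0.63, 0.106, 0.084], [0.704, -0.144, 0.084], [0.66, -0.155, 0.084], [0.588, 0.094, 0.084]]
side red [252.72 215.3 ] 46 [ 0.588  -0.0271  0.068 ]
side yel [232.29 209.12] 17 [0.5531 0.0029 0.082 ]
side green [177.9  202.86] 29 [0.4668 0.1028 0.075 ]
side green [165.8 204.4] 5 [0.4412 0.1135 0.075 ]
side green [274.72 249.29] 138 [ 0.5578 -0.1512  0.075 ]
side blue [274.32 206.25] 1675 [ 0.6352 -0.0446  0.084 ]
side black [174.47 208.49] 103 [0.4473 0.0795 0.082 ]
side black [220.32 226.44] 1133 [ 0.4999 -0.0336  0.082 ]
side black [312.5 235. ] 4 [ 0.6437 -0.1669  0.082 ]
```

View pics/top1.png

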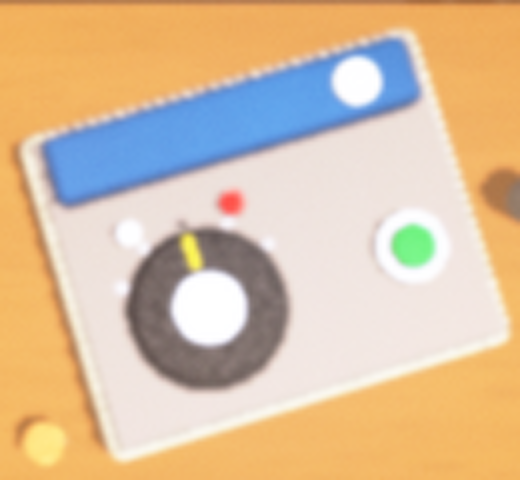

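```bash
cat >> h.py <<'E'
W=np.array([.5158,-.0068]);YAW=.290;B=np.array([.558,-.151])
def go(target,yawx=None,s=None,n=None):
    """print tool-frame row(s) to target pos, with tool x at world angle yawx (tool down); vertical leaning corrected"""
    s=s or get_state();Rm=R.from_quat(s["tcp_rot"])
    if yawx is None: Rt=Rm
    else:
        x=np.array([np.cos(yawx),np.sin(yawx),0]);y=np.array([0,0,-1.]);Rt=R.from_matrix(np.c_[x,y,np.cross(x,y)])
    d=Rm.inv().apply(np.array(target)-s["eef_pos"]);rv=(Rm.inv()*Rt).as_rotvec()
    print("shift mm(tool)",(d*1e3).round(1),"units",(d/.12).round(3),"turn deg",np.degrees(rv).round(1),"units",(rv/2/np.pi).round(4))
E
python3 - <<'E'
from h import *
s=get_state();print(R.from_quat(s["tcp_rot"]).as_matrix().round(3).tolist())
r=cam("top");print(onz(r,[[267.25,227]],.082))
a=np.pi+YAW+.3; c=W+.039*np.array([np.cos(a),np.sin(a)]);print(c,a)
go([.38,.42,.245]); 
for k in(0,np.pi,np.pi/2,-np.pi/2): print(k);go([*c,.2],a+k)
E
```

```text
[[0.954, -0.001, 0.3], [-0.3, -0.001, 0.954], [-0.0, -1.0, -0.002]]
[[ 0.51433193 -0.00782887  0.082     ]]
[ 0.48339331 -0.02849808] 3.731592653589793
shift mm(tool) [ 2.365e+02 -2.000e-01 -1.600e+02] units [ 1.971 -0.002 -1.334] turn deg [0. 0. 0.] units [0. 0. 0.]
0
shift mm(tool) [ 469.8   45.2 -556.8] units [ 3.915  0.377 -4.64 ] turn deg [0.000e+00 1.287e+02 1.000e-01] units [1.000e-04 3.576e-01 2.000e-04]
3.141592653589793
shift mm(tool) [ 469.8   45.2 -556.8] units [ 3.915  0.377 -4.64 ] turn deg [  0.1 -51.3  -0. ] units [ 2.000e-04 -1.424e-01 -1.000e-04]
1.5707963267948966
shift mm(tool) [ 469.8   45.2 -556.8] units [ 3.915  0.377 -4.64 ] turn deg [ 0.1 38.7  0. ] units [0.0002 0.1076 0.    ]
-1.5707963267948966
shift mm(tool) [ 469.8   45.2 -556.8] units [ 3.915  0.377 -4.64 ] turn deg [ 0.000e+00 -1.413e+02 -1.000e-01] units [ 0.000e+00 -3.924e-01 -2.000e-04]
```

Request:
send_rows:
  plan:
    - [[0.165, 0, -0.11], [0, 0, 0]]
    - [[0.165, 0, -0.11], [0, 0, 0]]
    - [[0.165, 0, -0.11], [0, 0, 0]]
    - [[0.165, 0, -0.11], [0, 0, 0]]
    - [[0.165, 0, -0.11], [0, 0, 0]]
    - [[0.165, 0, -0.11], [0, 0, 0]]
    - [[0.165, 0, -0.11], [0, 0, 0]]
    - [[0.165, 0, -0.11], [0, 0, 0]]
    - [[0.165, 0, -0.11], [0, 0, 0]]
    - [[0.165, 0, -0.11], [0, 0, 0]]
    - [[0.165, 0, -0.11], [0, 0, 0]]
    - [[0.165, 0, -0.11], [0, 0, 0]]
  gripper: 1
  grip_force: 20

```text
time: 1.45
eef_pos: [0.3821, 0.4206, 0.2453]
tcp_rot: [0.699, -0.107, 0.107, -0.699]
contact_force: [0.6, 0.2, -0.5]
opening: -0.001
```

```bash
python3 - <<'E'
from h import *
s=get_state();print(s["eef_pos"],s["opening"],s["time"],tips_ahead)
a=np.pi+YAW+.3; c=W+.039*np.array([np.cos(a),np.sin(a)])
go([*c,.16],a+np.pi)
E
```

```text
[0.38211598 0.4206233  0.24527425] -0.0008866181612123634 1.45 0.014
shift mm(tool) [ 231.4   85.3 -398. ] units [ 1.928  0.711 -3.317] turn deg [  0.  -51.3  -0. ] units [ 0.     -0.1424 -0.    ]
```

Request:
send_rows:
  plan:
    - [[0.16, 0.059, -0.276], [0, 0, 0]]
    - [[0.16, 0.059, -0.276], [0, 0, 0]]
    - [[0.16, 0.059, -0.276], [0, 0, 0]]
    - [[0.16, 0.059, -0.276], [0, 0, 0]]
    - [[0.16, 0.059, -0.276], [0, 0, 0]]
    - [[0.16, 0.059, -0.276], [0, 0, 0]]
    - [[0.16, 0.059, -0.276], [0, 0, 0]]
    - [[0.16, 0.059, -0.276], [0, 0, 0]]
    - [[0.16, 0.059, -0.276], [0, 0, 0]]
    - [[0.16, 0.059, -0.276], [0, 0, 0]]
    - [[0.16, 0.059, -0.276], [0, 0, 0]]
    - [[0.16, 0.059, -0.276], [0, 0, 0]]

```text
time: 2.65
eef_pos: [0.4823, -0.0284, 0.1603]
tcp_rot: [-0.699, 0.107, -0.108, 0.699]
contact_force: [1.5, -0.1, -0.4]
opening: -0.004
```

Request:
send_rows:
  plan:
    - [[0, 0, 0], [0, -0.0203, 0]]
    - [[0, 0, 0], [0, -0.0203, 0]]
    - [[0, 0, 0], [0, -0.0203, 0]]
    - [[0, 0, 0], [0, -0.0203, 0]]
    - [[0, 0, 0], [0, -0.0203, 0]]
    - [[0, 0, 0], [0, -0.0203, 0]]
    - [[0, 0, 0], [0, -0.0203, 0]]
    - [[0, 0, 0], [0, 0, 0]]

```text
time: 3.45
eef_pos: [0.4821, -0.0268, 0.1604]
tcp_rot: [0.677, 0.205, -0.205, -0.677]
contact_force: [-0.2, 0.1, 0.1]
opening: -0.003
```

```bash
python3 - <<'E'
from h import *
s=get_state();print(s["eef_pos"],s["opening"],s["time"],s["contact_force"],s["qpos"].round(2) if hasattr(s["qpos"],"round") else s["qpos"])
a=np.pi+YAW+.3; c=W+.039*np.array([np.cos(a),np.sin(a)])
go([*c,.1],a+np.pi)
r=cam("wrist");im=r["img"].copy()
for p in proj(r,[[*W,.082],[*c,.082],[*B,.075]]):print(p); cv2.circle(im,tuple(int(v) for v in p),4,(255,0,255),1)
cv2.imwrite("pics/w1.png",im)
for c,lo,hi,z in(("yel",(20,120,120),(35,255,255),.082),("red",(0,140,100),(6,255,255),.068),("green",(45,100,60),(85,255,255),.075)):
  for p,a in blobs(r["img"],lo,hi,(0,0,512,384),30): print(c,p,a,onz(r,[p],z)[0].round(4))
E
```

```text
[ 0.48208078 -0.02676632  0.16037013] -0.0034703666706545236 3.45 [-0.15633693  0.11028597  0.07783701] [-0.27 -0.05  2.11  0.    1.08 -2.42]
shift mm(tool) [ 0.1 60.4 -2.2] units [ 0.001  0.503 -0.018] turn deg [ 0.  -0.1  0. ] units [ 0.     -0.0003  0.    ]
[247.5665054  258.09817961]
[247.16203841 208.21556378]
[ 44.96723332 197.00419912]
green [ 42.19 198.26] 1590 [ 0.56   -0.1523  0.075 ]
green [416.36 313.2 ] 346 [0.4863 0.1372 0.075 ]
green [431.64 300.18] 136 [0.4703 0.1388 0.075 ]
green [434.98 319.72] 87 [0.4827 0.1547 0.075 ]
```

View pics/w1.png

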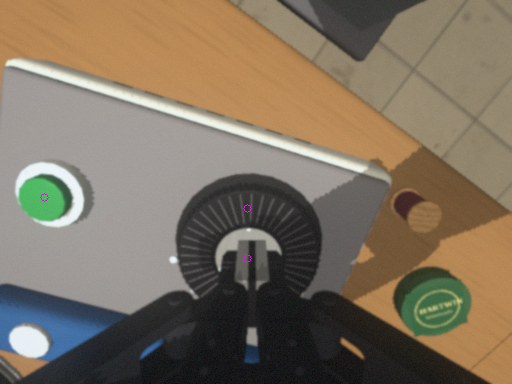

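The wrist view shows the wheel centred near (249,257), in line with the projection at (248,258), and the contact spot on the ribbed band at (247,208). The green button is at (42,198). I'll go down to the band.

Request:
send_rows:
  plan:
    - [[0, 0.1, -0.004], [0, 0, 0]]
    - [[0, 0.1, -0.004], [0, 0, 0]]
    - [[0, 0.1, -0.004], [0, 0, 0]]
    - [[0, 0.1, -0.004], [0, 0, 0]]
    - [[0, 0.1, 0], [0, 0, 0]]
    - [[0, 0.0, 0], [0, 0, 0]]

```text
time: 4.1
eef_pos: [0.4816, -0.028, 0.0978]
tcp_rot: [-0.676, -0.203, 0.206, 0.678]
contact_force: [0.0, -0.4, 0.1]
opening: 0.003
```

Request:
send_rows:
  plan:
    - [[0, 0.017, 0], [0, 0, 0]]
    - [[0, 0.017, 0], [0, 0, 0]]
    - [[0, 0.008, 0], [0, 0, 0]]
    - [[0, 0, 0], [0, 0, 0]]

```text
time: 4.5
eef_pos: [0.4836, -0.0285, 0.0958]
tcp_rot: [0.677, 0.205, -0.205, -0.677]
contact_force: [-1.0, -1.2, 1.1]
opening: -0.001
```

Request:
send_rows:
  plan:
    - [[0, 0.012, 0], [0, 0, 0]]
    - [[0, 0.01, 0], [0, 0, 0]]
    - [[0, 0, 0], [0, 0, 0]]

```text
time: 4.8
eef_pos: [0.4837, -0.0286, 0.0934]
tcp_rot: [0.677, 0.205, -0.205, -0.676]
contact_force: [-2.4, -0.4, 5.1]
opening: -0.002
```

Request:
send_rows:
  plan:
    - [[0.0008, 0, 0.0227], [0, 0.0111, 0]]
    - [[0.0008, 0, 0.0227], [0, 0.0111, 0]]
    - [[0.0008, 0, 0.0227], [0, 0.0111, 0]]
    - [[0.0008, 0, 0.0227], [0, 0.0111, 0]]

```text
time: 5.2
eef_pos: [0.4793, -0.0192, 0.0937]
tcp_rot: [0.7, 0.109, -0.107, -0.698]
contact_force: [-0.6, -2.1, 5.2]
opening: -0.001
```

```bash
cat > w.py <<'E'
from h import *
import sys
r=cam("top");
for p,a in blobs(r["img"],(18,90,110),(38,255,255),(240,195,300,265),3):
  q=onz(r,[p],.081)[0][:2]-W; print(p,a,"ptr r",np.hypot(*q).round(4),"wheel angle",np.arctan2(q[1],q[0])-YAW)
cv2.imwrite(f"pics/{sys.argv[1]}.png",cv2.resize(r["img"][150:270,215:345],None,fx=4,fy=4,interpolation=2))
s=get_state();print(s["contact_force"],s["eef_pos"],s["time"])
E
python3 w.py t2
```

```text
[266.04 211.8 ] 45 ptr r 0.0405 wheel angle -0.24596361006277787
[272.63 262.  ] 70 ptr r 0.0978 wheel angle -3.2805588634577862
[-1.6860604  -0.92417865  5.32072493] [ 0.47915137 -0.01873219  0.09358896] 5.25
```

View pics/t2.png

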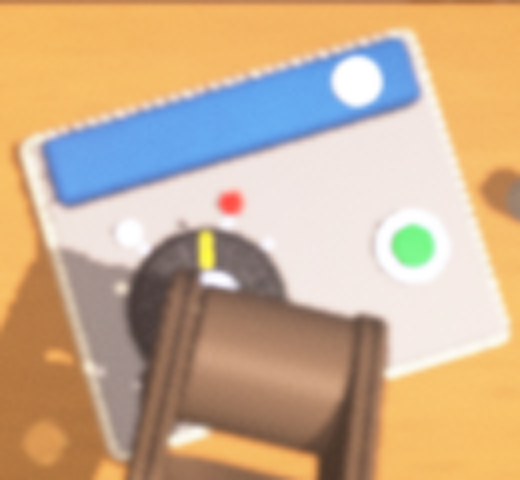

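The pointer at about (206,250) in the crop has turned to about -0.25 rad, following the finger with almost no slip. I'll carry on the arc.

Request:
send_rows:
  plan:
    - [[0.0008, 0, 0.0227], [0, 0.0111, 0]]
    - [[0.0008, 0, 0.0227], [0, 0.0111, 0]]
    - [[0.0008, 0, 0.0227], [0, 0.0111, 0]]
    - [[0.0008, 0, 0.0227], [0, 0.0111, 0]]
    - [[0, 0, 0], [0, 0, 0]]

```text
time: 5.75
eef_pos: [0.4775, -0.008, 0.0936]
tcp_rot: [0.707, 0.011, -0.01, -0.707]
contact_force: [-0.4, -0.8, 6.0]
opening: -0.0
```

```bash
python3 w.py t3
```

```text
[270.5 212.1] 42 ptr r 0.041 wheel angle -0.5510579300474033
[265.72 262.83] 60 ptr r 0.0987 wheel angle 2.809204943191478
[-1.42646526 -1.13702403  4.68736755] [ 0.47748977 -0.00802243  0.0935483 ] 5.8
```

The wheel is past half-way and near -0.524, so I'll lift straight up.

Request:
send_rows:
  plan:
    - [[0, -0.02, 0], [0, 0, 0]]
    - [[0, -0.03, 0], [0, 0, 0]]
    - [[0, -0.1, 0], [0, 0, 0]]
    - [[0, -0.2, 0], [0, 0, 0]]
    - [[0, -0.2, 0], [0, 0, 0]]
    - [[0, 0, 0], [0, 0, 0]]

```text
time: 6.4
eef_pos: [0.4789, -0.0083, 0.1627]
tcp_rot: [0.708, 0.013, -0.008, -0.706]
contact_force: [0.2, -0.0, 0.8]
opening: -0.002
```

```bash
python3 w.py t4; python3 -c "
from h import *
go([.559,-.1515,.16])"
```

```text
[270.38 212.1 ] 42 ptr r 0.0409 wheel angle -0.5431789166036146
[260.86 263.31] 36 ptr r 0.1013 wheel angle 2.6785179107706067
[ 0.00108789  0.1806618  -0.61262728] [ 0.47775883 -0.00807102  0.16067309] 6.45
shift mm(tool) [  76.9    1.1 -145.8] units [ 0.64   0.009 -1.215] turn deg [0. 0. 0.] units [0. 0. 0.]
```

View pics/t4.png

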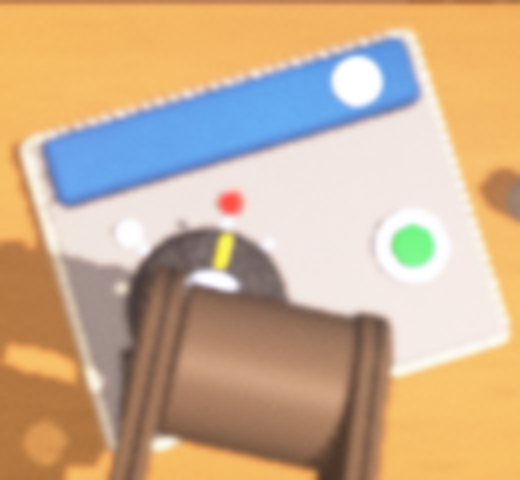

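The pointer has clicked in at the red cap: it reads (224,250), with red at (231,203), and both caps are unmoved. Next is the button.

Request:
send_rows:
  plan:
    - [[0.08, 0, -0.152], [0, 0, 0]]
    - [[0.08, 0, -0.152], [0, 0, 0]]
    - [[0.08, 0, -0.152], [0, 0, 0]]
    - [[0.08, 0, -0.152], [0, 0, 0]]
    - [[0.08, 0, -0.152], [0, 0, 0]]
    - [[0.08, 0, -0.152], [0, 0, 0]]
    - [[0.08, 0, -0.152], [0, 0, 0]]
    - [[0.08, 0, -0.152], [0, 0, 0]]
    - [[0, 0.2, 0], [0, 0, 0]]
    - [[0, 0.2, 0], [0, 0, 0]]
    - [[0, 0, 0], [0, 0, 0]]

```text
time: 7.55
eef_pos: [0.5551, -0.151, 0.106]
tcp_rot: [-0.706, -0.007, 0.013, 0.708]
contact_force: [0.3, -0.3, -0.4]
opening: -0.001
```

```bash
python3 - <<'E'
from h import *
s=get_state();print(s["eef_pos"],s["contact_force"],s["time"]);go([.559,-.1515,.1])
a=cam("side");P=np.array(s["eef_pos"])-[0,0,.014];im=a["img"].copy()
for q in proj(a,[P,[.559,-.1515,.075]]):cv2.circle(im,tuple(int(v) for v in q.round()),2,(255,0,255),-1);print(q)
cv2.imwrite("pics/s5.png",cv2.resize(im[170:300,200:340],None,fx=4,fy=4))
E
```

```text
[ 0.55513447 -0.15101591  0.10603365] [ 0.29131781 -0.31706762 -0.43965565] 7.55
shift mm(tool) [ 3.9  6.  -0.6] units [ 0.032  0.05  -0.005] turn deg [0. 0. 0.] units [0. 0. 0.]
[273.73522313 243.46756033]
[275.27162559 249.14822197]
```

View pics/s5.png

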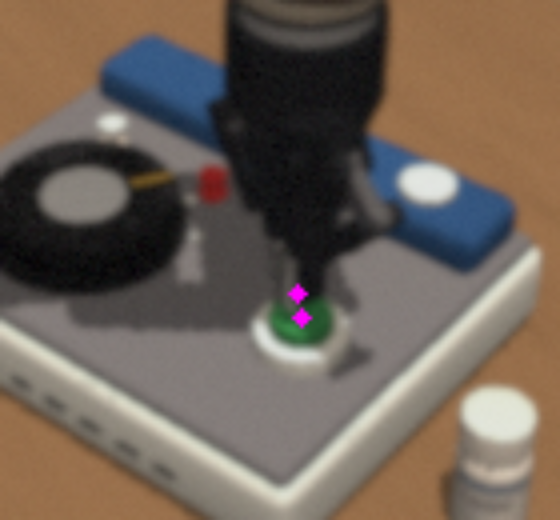

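The tip is above the green button at about (300,300) in the crop. I'll nudge 3 mm in x and go down until contact.

Request:
send_rows:
  plan:
    - [[0.025, 0.05, 0], [0, 0, 0]]
    - [[0, 0.04, 0], [0, 0, 0]]
    - [[0, 0.02, 0], [0, 0, 0]]
    - [[0, 0.02, 0], [0, 0, 0]]
    - [[0, 0, 0], [0, 0, 0]]

```text
time: 8.1
eef_pos: [0.5611, -0.1513, 0.0954]
tcp_rot: [0.707, 0.011, -0.01, -0.707]
contact_force: [-1.0, 0.8, 0.3]
opening: 0.002
```

Request:
send_rows:
  plan:
    - [[0, 0.017, 0], [0, 0, 0]]
    - [[0, 0.017, 0], [0, 0, 0]]
    - [[0, 0, 0], [0, 0, 0]]

```text
time: 8.4
eef_pos: [0.5612, -0.1514, 0.0914]
tcp_rot: [0.707, 0.011, -0.01, -0.707]
contact_force: [0.7, -0.1, 3.8]
opening: -0.002
```

Request:
send_rows:
  plan:
    - [[0, 0.017, 0], [0, 0, 0]]
    - [[0, 0, 0], [0, 0, 0]]

```text
time: 8.6
eef_pos: [0.5612, -0.1514, 0.09]
tcp_rot: [0.707, 0.011, -0.01, -0.707]
contact_force: [-0.6, -0.1, 6.3]
opening: 0.001
```

Request:
send_rows:
  plan:
    - [[0, 0.017, 0], [0, 0, 0]]
    - [[0, 0, 0], [0, 0, 0]]

```text
time: 8.8
eef_pos: [0.5613, -0.1515, 0.0898]
tcp_rot: [-0.707, -0.011, 0.011, 0.707]
contact_force: [-5.6, 2.5, 15.1]
opening: 0.003
```

Request:
send_rows:
  plan:
    - [[0, 0.012, 0], [0, 0, 0]]
    - [[0, 0, 0], [0, 0, 0]]

```text
time: 9.0
eef_pos: [0.5614, -0.1515, 0.0897]
tcp_rot: [-0.707, -0.01, 0.011, 0.707]
contact_force: [-8.9, 3.7, 20.9]
opening: 0.004
```

```bash
python3 - <<'E'
from h import *
a=cam("side")["img"][215:275,235:315];b=cv2.imread("pics/side0.png")[215:275,235:315]
cv2.imwrite("pics/s6.png",np.hstack([cv2.resize(x,None,fx=5,fy=5,interpolation=2) for x in(b,a)]))
E
```

```text
(no output)
```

View pics/s6.png

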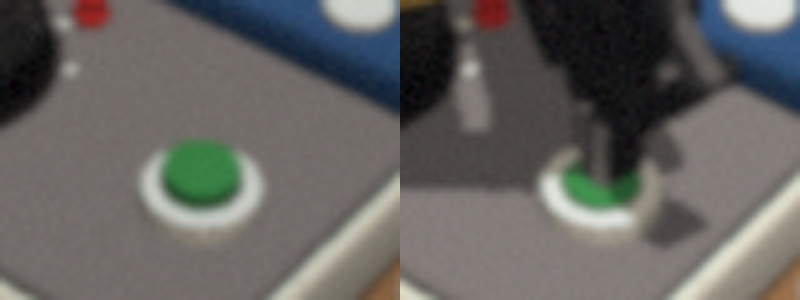

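Left is before and right is now. The tip sits within the green face with the white rim clear all round, and the button's side wall has gone, so it's fully down. The force also turned solid, rising from 6 N to 21 N with no further travel. I'll draw back.

Request:
send_rows:
  plan:
    - [[0, -0.05, 0], [0, 0, 0]]
    - [[0, -0.1, 0], [0, 0, 0]]
    - [[0, -0.2, 0], [0, 0, 0]]
    - [[0, -0.3, 0], [0, 0, 0]]
    - [[0, -0.3, 0], [0, 0, 0]]
    - [[0, -0.2, 0], [0, 0, 0]]
    - [[-0.1, 0, -0.2], [0, 0, 0]]
    - [[-0.1, 0, -0.2], [0, 0, 0]]
    - [[-0.1, 0, -0.2], [0, 0, 0]]
    - [[-0.1, 0, -0.2], [0, 0, 0]]
    - [[0, 0, 0], [0, 0, 0]]
    - [[0, 0, 0], [0, 0, 0]]

```text
time: 10.25
eef_pos: [0.5153, -0.2488, 0.223]
tcp_rot: [-0.707, -0.01, 0.01, 0.707]
contact_force: [0.2, -0.6, 0.7]
opening: 0.003
```

```bash
python3 w.py t7; python3 - <<'E'
from h import *
a=cam("side")["img"];cv2.imwrite("pics/s7.png",a)
a=cv2.resize(a[170:310,155:345],None,fx=3,fy=3);b=cv2.imread("pics/t7.png");b=cv2.resize(b,None,fx=420/480,fy=420/480)
cv2.imwrite("pics/f.png",cv2.resize(np.hstack([a[:,:],b]),None,fx=.77,fy=.77))
E
```

```text
[270.44 212.1 ] 41 ptr r 0.0409 wheel angle -0.5471223799807157
[293.33 258.98] 147 ptr r 0.1143 wheel angle -2.755176417899107
[-0.5019531  -0.65606378 -0.19382758] [ 0.51564144 -0.24832476  0.22308651] 10.3
```

View pics/f.png

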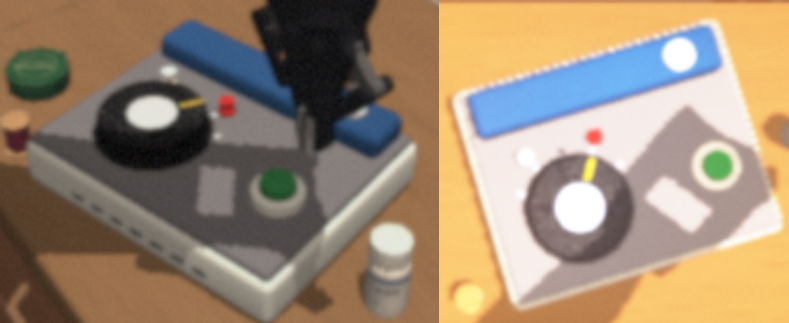

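The pointer at (590,168) aims at the red cap at (594,137). The button is up again, and the caps, spool, tin and bottle are where they were. The arm is clear of everything, so I'll hand in.

```bash
python3 -c "
from plant import *
print(sign_off())"
```

```text
the job is handed in; nothing more can be done
None
```

I turned the wheel one click clockwise to the red cap, pressed the green start button right down, then drew back and handed the job in at about 10.3 s. Both were done with the shut fingertips, and nothing was grasped.

- **Wheel:** I pressed the ribbed band with about 5 N and dragged it round in an arc. The last camera check read -0.547 rad against the -0.524 click. I put the 0.02 rad difference down to camera error, because the wheel stayed put after I let go and again after the button press.
- **Button:** the force rose from 6 N to 21 N with no further travel, and the side view showed the button fully down. It sprang back up when I let go.
- **Surroundings:** in the last pictures, compared by eye, the marker caps, spool, tin and bottle looked unmoved. The arm was clear, with a force reading near zero.

At the bottom of the button press there was a sideways force of about 9 N on the tool, well under the limits. No check failed.

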